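# Ready the bench polisher: catch tray out, eye shield down on its stop

### The arm

A 7-joint arm with a two-finger parallel gripper is mounted at the origin on the work surface. World frame = base frame: x ahead of the robot, y to its left, z up, the work surface at z = 0. Lengths are in m, angles in rad, forces in N, time in s.
With the tool pointing down it reaches from about 0.425 to 0.95 m from the base axis. Payload 4.7 kg.
Tool frame: the origin (TCP) lies at the very end of the fingers, on their centre line; the grasp point (between the pads) lies 19 mm behind it; z points along the fingers, y is the line along which they close (so a half turn about z gives the same grasp; the last joint's range is limited). The gripper opens to 87 mm and grips with 3 to 60 N. Pads are 19 mm wide; open, the fingers measure 117 mm over their backs; the gripper's body (75 mm by 190 mm) begins 51 mm behind the grasp point.
Start: joints at [-1.208, 0.469, -0.049, 1.532, 0.024, 1.141, -0.082], TCP at [0.258, 0.624, 0.223] pointing down, gripper open.
Joint ranges: [-2.59, 2.59], [-0.33, 1.99], [-1.39, 1.29], [0.1, 2.45], [-1.04, 4.18], [0.21, 1.99], [-2.66, 2.66]. Speed limits (rad/s): [2.57, 2.57, 3.14, 3.14, 3.14, 3.14, 3.14].

### API

Orientations are given as a unit quaternion [x, y, z, w].
In Python, from bench import status, camera, order gives the robot as it stands.
- The arm moves only by the tool move_arm, never from a script. Its argument "moves" is a list of rows, each an object of numbers: "ax", "ay", "az": the turn, a rotation vector about the tool's x, y, z in rad; "dx", "dy", "dz": the shift along the tool's x, y, z in cm; "claw": the opening, from 0 (shut) to 1 (fully open). In form: [{"ax": .., "ay": .., "az": .., "dx": .., "dy": .., "dz": .., "claw": ..}, ...]. A call has 1 to 20 rows; each row shifts and turns the commanded pose from where the row before left it, along the tool's axes as they then stand; what a row does not reach is not made up. A row lasts 1/12 s, in which the tool goes at most 41.7 mm and 7.16 degrees, less where a joint would pass 70% of its speed; a pose out of reach is approached as far as the arm can. A call is refused whole if a number of a shift passes 4.17 or a number of a turn 0.125, either way. A call with a gripper value outside its range is refused whole. The fingers move at their own pace and stop on an object; the grip force is fixed at half the most. Time passes only in rows, so rows that do not move let the fingers close. It gives the time, the measured TCP pose, the force, the opening and the grip force at its end, in the units of the state.
- status.sense(): the state, without advancing time (a new reading comes with each control period).
- camera(name): name is "scene" or "side" or "wrist"; returns a dict with "frame" (420x560x3 uint8, red, green, blue), "K" (3x3 intrinsics, pixels), "xyz" and "rotation" of the camera in the world; the wrist camera has in their place "mount" (4x4, takes a point from camera to tool coordinates, whose origin is the TCP and whose axes are the flange's). Camera axes: x right, y up, looking along -z (the intrinsics and any distortion apply to the point x, -y, -z); pixel columns grow to the right and rows downward; lengths in m; the calibration is good to about 2 mm. The wrist camera is an equidistant fisheye: a pixel r from the principal point sees the ray r / f radians off the axis. A picture is of the moment at which its call begins: read the wrist's pose just before it. There is no depth.
- order.job_done(): hands the job in; it is judged then, once.
The state is a dict: "clock": time; "joint_pos": joint angles; "qd": joint speeds; "effort": joint torques, N m; "ee_pos": TCP position; "tcp_rot": TCP orientation; "force": force on the tool from outside, world axes, zero at the start; "ft_torque": the same for the moment, N m; "grip_width": opening from 0.0 (shut) to 1.0 (fully open); "finger_force": force on a finger pad.
Only numpy, scipy, OpenCV 4.12 (cv2) and the standard library are available. Lean on these libraries where they do the work, as an engineer would, in place of code of your own. Each camera call takes 0.05 s, during which the arm holds its last target. There are 200 camera calls.

### The job

Get the bench polishing machine ready for use: draw the catch tray out from under the wheel as far as it goes, and swing the raised clear eye shield down over the wheel until it rests on its rubber stop. The shield's hinge is stiff and holds it wherever it is left, so bring it down gently, feel for the stop, and neither slam it nor lean on it. Leave the mallet, the polishing bar and the steel block where they lie.

Things in the scene. Friction and masses are not known exactly. Their poses are not given: they have to be found in the camera images.
- machine: Dark-blue bench polishing machine, fixed. Base 240 deep (x) x 320 wide (y) x 76 high mm; origin: centre of its underside, on the bench; its -x points out of its front (to the operator), z up. On the base, in mm: dust hood x -15..120, y -35..135, top z 196; round it a cream buff 100 across, front at x -20; grey motor x -12..84, y -152..-42, top z 184; switch box x -72..-38, y -130..-70, top z 109.
- tray (a joint): Catch tray in the base, m: 0 = pushed in, 0.110 = pulled out to its stop (slides along the machine's -x). Starts 0 to 20 mm out, stays where it is left, drags with about 2 N plus 6 N per m/s. Its blue front panel is 312 wide and 60 mm high.
- tray_handle (a point): Middle of the tray's steel bar handle: a round bar 9 mm thick, 120 mm long along the machine's y, 46 mm above the bench; its centre line is 35 mm in front of the tray's panel, with a clear gap of 30 mm behind the bar and nothing beneath it down to the bench. Axes as the machine's.
- shield: The eye shield as a whole: a clear plate in aluminium edging, 0.27 kg (varies by a third). Origin on its hinge axis, midway across; its -x axis runs along the plate from the hinge to the free edge, z is the normal of the upper face.
- shield_angle (a joint): Angle of the eye shield, rad: 0 = level, pointing out of the machine's front; + = raised; - = sloping down to the front. Starts at 0.95 to 1.25. Stiff friction hinge (about 0.35 N m) that holds it where it is left. It meets its rubber stop somewhere between 0.1 and 0.6 rad below level; the stop screw is set by hand, differs every time and is not measured.
- shield_hinge (a point): Middle of the shield's hinge axis, 200 mm above the bench; the axis runs along the machine's y. Machine coordinates x +10, y +50 mm.
- push_spot (a point): On the shield's upper face, midway across, 115 mm from the hinge axis: a good place to push down. Its z axis is the face's normal (it looks back and up while the shield is raised). The shield: clear plate 4 mm thick, 166 wide, reaching 140 mm from the hinge, aluminium sides, and along its free edge (135 mm out) a yellow round lip that stands 4 mm proud of the face.
- shield_pad (a point): Middle of the underside of a dark steel pad (38 x 18 x 6 mm) under an ear on the shield's left (machine +y), 60 mm from the hinge axis, 98 mm from the shield's middle. It lands on the red rubber ball (14 mm) of the stop screw, on a bracket at the hood's left cheek. The rubber yields roughly 1 mm per 2 to 4 N at the push spot; pressed a few newtons and let go, they stay in contact.
- mallet: Small mallet lying on the bench left of the machine: red faces and steel head (86 mm across), wooden handle; 246 mm long overall, 34 mm high. Origin on the bench near mid length, handle along -x. Not to be moved.
- polish_bar: Brown-red bar of polishing compound in a paper sleeve, 110 x 37 x 33 mm, lying on the bench. Origin under its centre, long side along x. Not to be moved.
- bench_block: Steel bench block, 64 x 64 x 24 mm, lying on the bench. Origin under its centre. Not to be moved.

How it is judged:
By the outcome, as a careful person would: the job done as asked, in the order asked, and still so for the second after the job is handed in, with the robot touching nothing.
It also fails if it takes over 72 s, if anything falls off the work surface, if the arm or the gripper's body presses on something with over 40 N, if the wrist force passes 120 N, or if a joint passes its speed limit or range.

## Working session

There is one attempt and no reset: what is moved stays moved. The work goes in short steps, Python scripts to look and compute and a tool call to move; the robot and the scene stay as the last step left them, time stands still between calls to the robot, and variables do not carry over. Pictures are saved under pics/ and viewed, at most 10 in all, crops included, and the job is handed in when it is done.

Besides the shell and the picture viewer there is one more tool, called after "Call:" in YAML: its name, and indented under it one key for each argument. move_arm: Moves the arm, as the interface text tells. Its arguments: {"type":"object","properties":{"moves":{"type":"array","items":{"type":"object","properties":{"ax":{"type":"number"},"ay":{"type":"number"},"az":{"type":"number"},"dx":{"type":"number"},"dy":{"type":"number"},"dz":{"type":"number"},"claw":{"type":"number"}}}}},"required":["moves"]}

```bash
mkdir -p pics; ls
python3 - <<'E'
from bench import status,camera
import cv2,json,numpy as np
s=status.sense();print(s)
for n in("scene","side"):
    c=camera(n);cv2.imwrite(f"pics/{n}0.png",cv2.resize(c["frame"][:,:,::-1],(800,600),interpolation=cv2.INTER_CUBIC))
    print(n,c["K"],c["xyz"],c["rotation"],[k for k in c])
E
```

```text
pics
{'clock': 0.0, 'joint_pos': array([-1.207905  ,  0.46943655, -0.04858214,  1.53366591,  0.02408476,
        1.14099962, -0.08229085]), 'qd': array([ 4.13532350e-05,  1.38817119e-04,  1.44875639e-03,  1.53186495e-03,
        2.59848100e-04,  1.49382768e-03, -9.93278100e-05]), 'effort': array([ 2.69841928e-05, -5.07969189e+01, -8.08413397e-02, -2.36157453e+01,
       -6.12911722e-02,  3.78721836e-02,  1.75037603e-04]), 'ee_pos': array([0.25751375, 0.62331195, 0.22151455]), 'tcp_rot': array([ 1.94634079e-01,  9.80875450e-01, -9.49382783e-04, -1.56794067e-04]), 'force': array([ 0.07468607, -0.04187137, -1.00270741]), 'ft_torque': array([ 0.02431278, -0.03391037,  0.00073954]), 'finger_force': 0.0, 'grip_width': 1.001819099242493}
scene [[468.6809707    0.         286.71498874]
 [  0.         468.6809707  201.5898187 ]
 [  0.           0.           1.        ]] [ 1.15817502 -0.08700825  0.93966722] [0.24704054 0.19586488 0.59224443 0.74152171] ['frame', 'K', 'xyz', 'rotation']
side [[443.44081698   0.         286.35001227]
 [  0.         443.44081698 206.12313612]
 [  0.           0.           1.        ]] [1.29168179 0.48419197 0.99778248] [0.17378036 0.33469585 0.80940754 0.45015388] ['frame', 'K', 'xyz', 'rotation']
```

View pics/scene0.png

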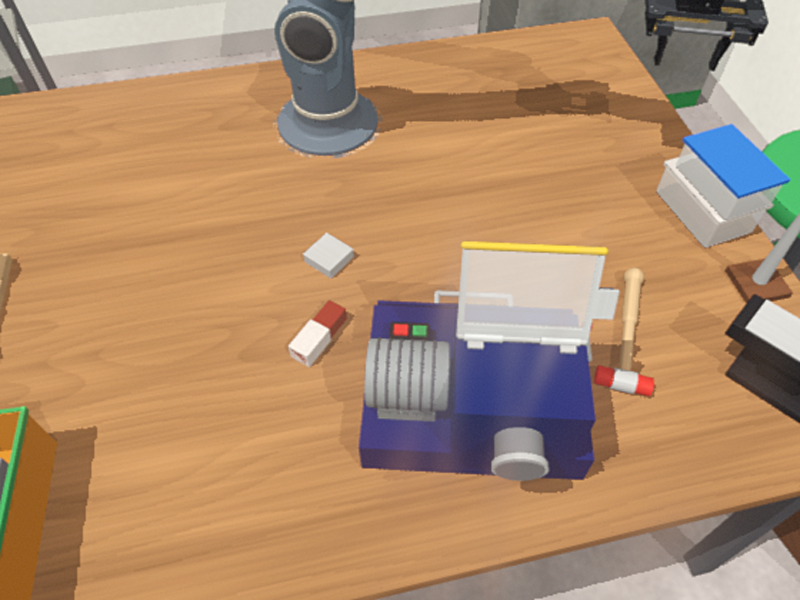

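View pics/side0.png

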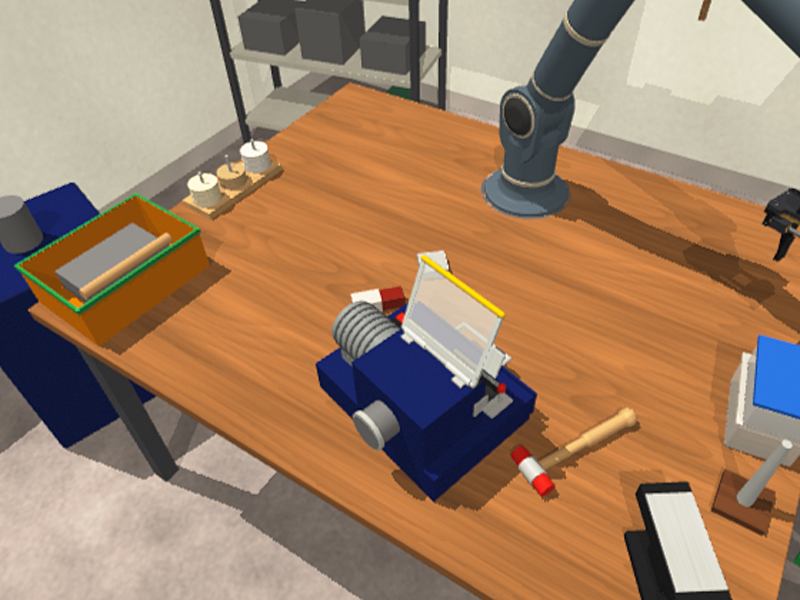

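The scene view shows the machine with its front toward the robot, the shield raised (lip at about 462,246 to 606,251) and the handle at about 436..511,295. I'll enlarge a crop of each view for the fit.

Run:
```python
from bench import camera
import cv2
for n,(x0,y0) in {"scene":(240,160),"side":(210,165)}.items():
    f=camera(n)["frame"][y0:y0+180,x0:x0+200 if n=="scene" else x0+240,::-1]
    cv2.imwrite(f"pics/{n}1.png",cv2.resize(f,None,fx=3.33333,fy=3.33333,interpolation=cv2.INTER_CUBIC))
```

```text
(no output)
```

View pics/scene1.png

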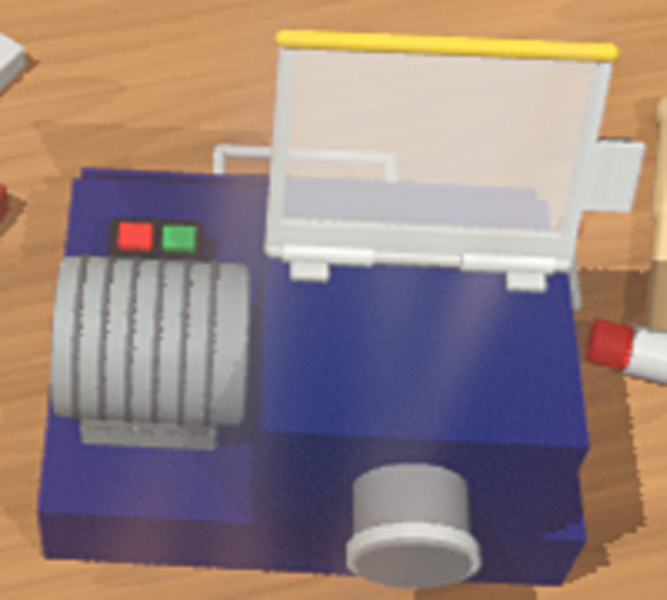

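View pics/side1.png

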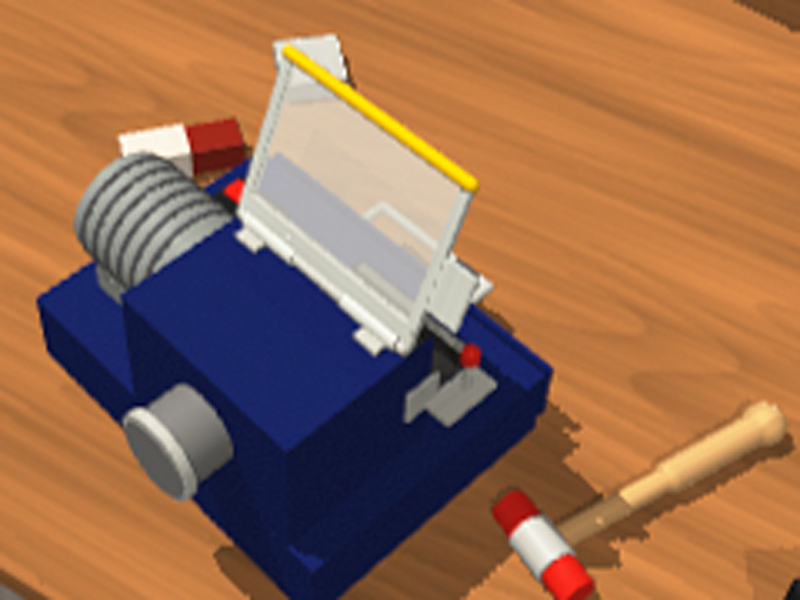

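Both crops clearly show the machine's corners, the lip ends, the handle and the red rubber ball (side crop 471,355). I'll fit the pose to the corners.

```bash
cat > h.py <<'E'
import numpy as np
from scipy.spatial.transform import Rotation as R
from scipy.optimize import least_squares
CAM={"scene":(468.68,286.715,201.59,[1.15817502,-0.08700825,0.93966722],[0.24704054,0.19586488,0.59224443,0.74152171]),
"side":(443.44,286.35,206.123,[1.29168179,0.48419197,0.99778248],[0.17378036,0.33469585,0.80940754,0.45015388])}
def proj(n,P):
    f,cx,cy,t,q=CAM[n]; p=R.from_quat(q).inv().apply(np.asarray(P)-t)
    return np.c_[cx-f*p[:,0]/p[:,2], cy+f*p[:,1]/p[:,2]]
def world(m,P): 
    return R.from_euler("z",m[2]).apply(P)+[m[0],m[1],0]
def sh(a,d,y,n):  # point on shield d from hinge, n along normal (machine coords, m)
    return [.010-d*np.cos(a)+n*np.sin(a), y, .2+d*np.sin(a)+n*np.cos(a)]
E
python3 - <<'E'
from h import *
fix={"scene":[(120,-160,0,45,558),(120,-160,76,40,514),(120,160,0,562,585),(120,160,76,583,540),(120,135,196,588,445),(120,-35,196,262,432)],
"side":[(120,135,196,288,450),(120,-35,196,125,296),(120,-160,76,38,300),(120,-160,0,47,343)]}
lip={"scene":[(280,38),(615,51)],"side":[(288,50),(474,186)]}
han={"scene":[(217,150),(392,158)]}
off={"scene":(240,160),"side":(210,165)}
def res(m):
    r=[]
    for n in fix:
        A=np.array(fix[n],float); o=np.array(off[n])
        P=[*world(m,A[:,:3]/1e3),*world(m,np.array([sh(m[3],.135,y,.002) for y in(-.033,.133)]))]
        uv=[*(A[:,3:]/3.3333+o),*(np.array(lip[n])/3.3333+o)]
        if n in han:
            P+=[*world(m,np.array([[m[4],-.06,.046],[m[4],.06,.046]]))]; uv+=[*(np.array(han[n])/3.3333+o)]
        r.append((proj(n,P)-uv))
    return np.concatenate(r)
s=least_squares(lambda m:res(m).ravel(),[.65,.15,0,1.1,-.15],loss="soft_l1")
print(s.x.round(4));print(res(s.x).round(1))
m=s.x
for k,p in dict(handle=[m[4],0,.046],push=sh(m[3],.115,.05,0),hinge=[.01,.05,.2],lip=sh(m[3],.135,.05,0)).items(): print(k,world(m,np.array([p])).round(3))
E
```

```text
[ 0.7078  0.1179 -0.2775  1.1986 -0.1696]
[[ 0.4  0.5]
 [-0.2 -1.2]
 [-0.1  0.5]
 [ 1.9 -0.5]
 [ 1.4 -0. ]
 [ 0.8 -1.1]
 [ 2.1 -0.4]
 [-1.  -0.2]
 [ 1.6  0.1]
 [-0.1 -0. ]
 [-1.  -0.4]
 [-2.2 -1.3]
 [-1.4 -1.6]
 [-0.6  2.6]
 [-0.4 -0.6]
 [-1.3 -1.5]]
handle [[0.545 0.164 0.046]]
push [[0.691 0.175 0.307]]
hinge [[0.731 0.163 0.2  ]]
lip [[0.684 0.177 0.326]]
```

Call:
move_arm:
  moves:
    - {"dx": -1.5, "dy": -1.1}
    - {"dx": -3, "dy": -2.15}
    - {"dx": -3, "dy": -2.15}
    - {"dx": -3, "dy": -2.15}
    - {"dx": -3, "dy": -2.15}
    - {"dx": -3, "dy": -2.15}
    - {"dx": -3, "dy": -2.15}
    - {"dx": -3, "dy": -2.15}
    - {"dx": -3, "dy": -2.15}
    - {"dx": -3, "dy": -2.15}
    - {"dx": -3, "dy": -2.15}
    - {"dx": -3, "dy": -2.15}
    - {"dx": -3, "dy": -2.15}
    - {"dx": -3, "dy": -2.15}
    - {"dx": -3, "dy": -2.15}
    - {"dx": -0.6, "dy": -0.3}

```text
invalid input
```

Call:
move_arm:
  moves:
    - {"az": 0.1214, "claw": 0.34}
    - {"az": 0.1214, "claw": 0.34}
    - {"az": 0.1214, "claw": 0.34}
    - {"az": 0.1214, "claw": 0.34}
    - {"az": 0.1214, "claw": 0.34}
    - {"az": 0.1214, "claw": 0.34}
    - {"az": 0.1214, "claw": 0.34}
    - {"az": 0.1214, "claw": 0.34}
    - {"az": 0.1214, "claw": 0.34}
    - {"az": 0.1214, "claw": 0.34}
    - {"az": 0.1214, "claw": 0.34}
    - {"az": 0.1214, "claw": 0.34}
    - {"claw": 0.34}
    - {"claw": 0.34}

```text
invalid input
```

Run:
```python
from bench import status,camera
import cv2,numpy as np
from h import *
s=status.sense();c=camera("wrist");print(s["ee_pos"],s["tcp_rot"],s["grip_width"],s["joint_pos"].round(2),s["force"])
print(c["K"],c["mount"]);print(R.from_quat(s["tcp_rot"]).as_matrix().round(3))
cv2.imwrite("pics/w0.png",cv2.resize(c["frame"][:,:,::-1],(800,600),interpolation=cv2.INTER_CUBIC))
```

```text
[0.25759862 0.62354359 0.2219182 ] [ 1.94650689e-01  9.80872459e-01 -5.64132078e-04 -1.05564167e-04] 1.000683521393593 [-1.21  0.47 -0.05  1.53  0.02  1.14 -0.08] [-0.17578358 -0.15980209 -0.1421552 ]
[[325.1922621    0.         279.98978374]
 [  0.         325.1922621  208.95934571]
 [  0.           0.           1.        ]] [[ 5.34594580e-04  9.53018174e-01  3.02912650e-01  8.50036659e-02]
 [ 9.99999569e-01 -7.39604027e-04  5.62081940e-04  1.96514076e-04]
 [ 7.59709720e-04  3.02912219e-01 -9.53018159e-01 -1.62116133e-01]
 [ 0.00000000e+00  0.00000000e+00  0.00000000e+00  1.00000000e+00]]
[[-0.924  0.382 -0.   ]
 [ 0.382  0.924 -0.001]
 [-0.    -0.001 -1.   ]]
```

View pics/w0.png

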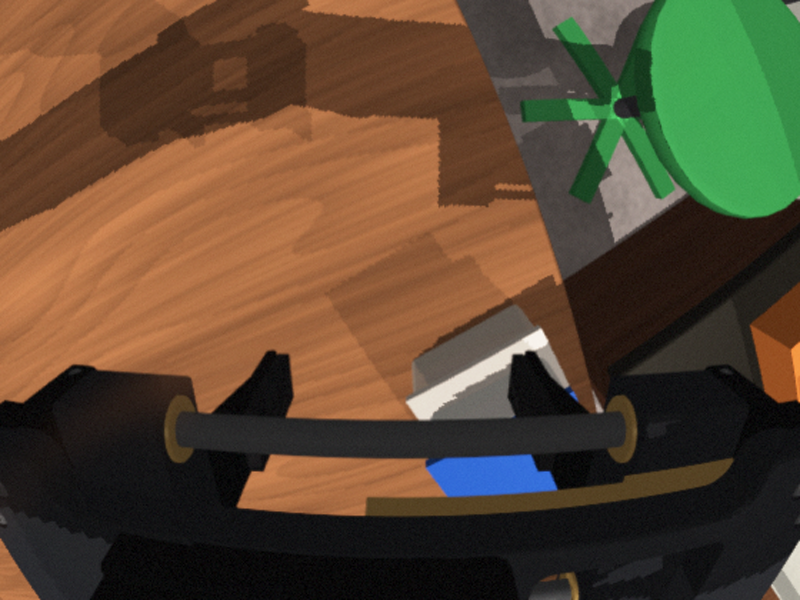

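The moves were refused, probably because rows need every key; the picture shows only the start view. I'll resend them complete.

Call:
move_arm:
  moves:
    - {"ax": 0, "ay": 0, "az": 0, "dx": -1.5, "dy": -1.1, "dz": 0, "claw": 1}
    - {"ax": 0, "ay": 0, "az": 0, "dx": -3, "dy": -2.15, "dz": 0, "claw": 1}
    - {"ax": 0, "ay": 0, "az": 0, "dx": -3, "dy": -2.15, "dz": 0, "claw": 1}
    - {"ax": 0, "ay": 0, "az": 0, "dx": -3, "dy": -2.15, "dz": 0, "claw": 1}
    - {"ax": 0, "ay": 0, "az": 0, "dx": -3, "dy": -2.15, "dz": 0, "claw": 1}
    - {"ax": 0, "ay": 0, "az": 0, "dx": -3, "dy": -2.15, "dz": 0, "claw": 1}
    - {"ax": 0, "ay": 0, "az": 0, "dx": -3, "dy": -2.15, "dz": 0, "claw": 1}
    - {"ax": 0, "ay": 0, "az": 0, "dx": -3, "dy": -2.15, "dz": 0, "claw": 1}
    - {"ax": 0, "ay": 0, "az": 0, "dx": -3, "dy": -2.15, "dz": 0, "claw": 1}
    - {"ax": 0, "ay": 0, "az": 0, "dx": -3, "dy": -2.15, "dz": 0, "claw": 1}
    - {"ax": 0, "ay": 0, "az": 0, "dx": -3, "dy": -2.15, "dz": 0, "claw": 1}
    - {"ax": 0, "ay": 0, "az": 0, "dx": -3, "dy": -2.15, "dz": 0, "claw": 1}
    - {"ax": 0, "ay": 0, "az": 0, "dx": -3, "dy": -2.15, "dz": 0, "claw": 1}
    - {"ax": 0, "ay": 0, "az": 0, "dx": -3, "dy": -2.15, "dz": 0, "claw": 1}
    - {"ax": 0, "ay": 0, "az": 0, "dx": -3, "dy": -2.15, "dz": 0, "claw": 1}
    - {"ax": 0, "ay": 0, "az": 0, "dx": -0.6, "dy": -0.3, "dz": 0, "claw": 1}

```text
clock: 1.58
ee_pos: [0.5483, 0.1564, 0.2228]
tcp_rot: [0.2, 0.98, -0.002, 0.002]
force: [0.2, -0.3, 0.7]
grip_width: 1.003
finger_force: 0.0
```

Call:
move_arm:
  moves:
    - {"ax": 0, "ay": 0, "az": 0.1214, "dx": 0, "dy": 0, "dz": 0, "claw": 0.34}
    - {"ax": 0, "ay": 0, "az": 0.1214, "dx": 0, "dy": 0, "dz": 0, "claw": 0.34}
    - {"ax": 0, "ay": 0, "az": 0.1214, "dx": 0, "dy": 0, "dz": 0, "claw": 0.34}
    - {"ax": 0, "ay": 0, "az": 0.1214, "dx": 0, "dy": 0, "dz": 0, "claw": 0.34}
    - {"ax": 0, "ay": 0, "az": 0.1214, "dx": 0, "dy": 0, "dz": 0, "claw": 0.34}
    - {"ax": 0, "ay": 0, "az": 0.1214, "dx": 0, "dy": 0, "dz": 0, "claw": 0.34}
    - {"ax": 0, "ay": 0, "az": 0.1214, "dx": 0, "dy": 0, "dz": 0, "claw": 0.34}
    - {"ax": 0, "ay": 0, "az": 0.1214, "dx": 0, "dy": 0, "dz": 0, "claw": 0.34}
    - {"ax": 0, "ay": 0, "az": 0.1214, "dx": 0, "dy": 0, "dz": 0, "claw": 0.34}
    - {"ax": 0, "ay": 0, "az": 0.1214, "dx": 0, "dy": 0, "dz": 0, "claw": 0.34}
    - {"ax": 0, "ay": 0, "az": 0.1214, "dx": 0, "dy": 0, "dz": 0, "claw": 0.34}
    - {"ax": 0, "ay": 0, "az": 0.1214, "dx": 0, "dy": 0, "dz": 0, "claw": 0.34}
    - {"ax": 0, "ay": 0, "az": 0, "dx": 0, "dy": 0, "dz": 0, "claw": 0.34}
    - {"ax": 0, "ay": 0, "az": 0, "dx": 0, "dy": 0, "dz": 0, "claw": 0.34}

```text
clock: 2.75
ee_pos: [0.5448, 0.1646, 0.2225]
tcp_rot: [0.797, 0.604, -0.0, -0.0]
force: [0.3, 1.1, -0.2]
grip_width: 0.338
finger_force: 0.0
```

Run:
```python
from bench import status,camera
import cv2,numpy as np
from h import *
s=status.sense();c=camera("wrist");print(s["ee_pos"],s["tcp_rot"],s["grip_width"],s["joint_pos"].round(2),s["force"])
print(R.from_quat(s["tcp_rot"]).as_matrix().round(3))
cv2.imwrite("pics/w1.png",cv2.resize(c["frame"][:,:,::-1],(800,600),interpolation=cv2.INTER_CUBIC))
```

```text
[0.54483905 0.16463813 0.22248415] [ 7.97141514e-01  6.03792515e-01 -7.83323648e-05 -1.93033536e-05] 0.3380774100607874 [-0.7   0.31  0.42  1.81 -0.14  1.05 -0.5 ] [ 0.34982887  1.14291783 -0.19103222]
[[ 0.271  0.963 -0.   ]
 [ 0.963 -0.271 -0.   ]
 [-0.    -0.    -1.   ]]
```

View pics/w1.png

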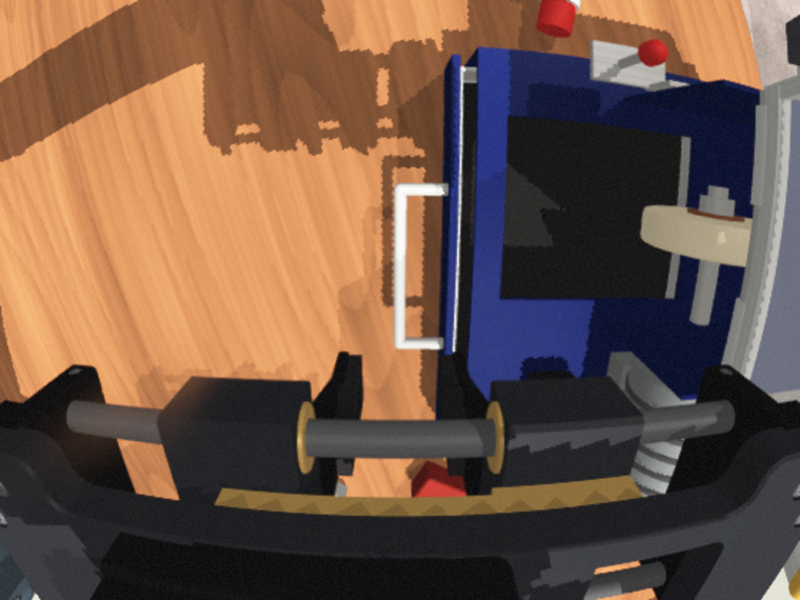

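The wrist view shows the handle bar from (402,187) to (402,347), with the tray slightly out. I'll put those pixels onto the z = 0.046 plane.

```bash
cat >> h.py <<'E'
MOUNT=np.array([[5.34594580e-04,9.53018174e-01,3.02912650e-01,8.50036659e-02],[9.99999569e-01,-7.39604027e-04,5.62081940e-04,1.96514076e-04],[7.59709720e-04,3.02912219e-01,-9.53018159e-01,-1.62116133e-01],[0,0,0,1]])
def wray(uv,pos,q,z):
    d=(np.array(uv)-[279.99,208.96]); r=np.hypot(*d); th=r/325.19
    v=np.array([d[0]/r*np.sin(th),-d[1]/r*np.sin(th),-np.cos(th)])
    Q=R.from_quat(q); o=Q.apply(MOUNT[:3,3])+pos; w=Q.apply(MOUNT[:3,:3]@v)
    return o+w*(z-o[2])/w[2]
E
python3 - <<'E'
from h import *
p=np.array([.54483905,.16463813,.22248415]);q=[.79714,.60379,0,0]
for z in(.046,):
    a,b=[wray(np.array(u)*.7,p,q,z) for u in((402,187),(402,347))]
    d=a-b;m=(a+b)/2;print(a,b,np.linalg.norm(d),np.arctan2(-d[0],d[1])); print(m, R.from_quat(q).inv().apply(m-p))
E
```

```text
[0.56300173 0.22398256 0.046     ] [0.52932754 0.10354112 0.046     ] 0.12506034543152164 -0.27262827415060703
[0.54616464 0.16376184 0.046     ] [-0.00048447  0.00151339  0.17648415]
```

Call:
move_arm:
  moves:
    - {"ax": 0, "ay": 0, "az": 0, "dx": 0, "dy": 0.15, "dz": 1.5, "claw": 0.34}
    - {"ax": 0, "ay": 0, "az": 0, "dx": 0, "dy": 0, "dz": 2.5, "claw": 0.34}
    - {"ax": 0, "ay": 0, "az": 0, "dx": 0, "dy": 0, "dz": 2.5, "claw": 0.34}
    - {"ax": 0, "ay": 0, "az": 0, "dx": 0, "dy": 0, "dz": 2.5, "claw": 0.34}
    - {"ax": 0, "ay": 0, "az": 0, "dx": 0, "dy": 0, "dz": 2.5, "claw": 0.34}
    - {"ax": 0, "ay": 0, "az": 0, "dx": 0, "dy": 0, "dz": 2, "claw": 0.34}
    - {"ax": 0, "ay": 0, "az": 0, "dx": 0, "dy": 0, "dz": 1, "claw": 0.34}
    - {"ax": 0, "ay": 0, "az": 0, "dx": 0, "dy": 0, "dz": 1, "claw": 0.34}
    - {"ax": 0, "ay": 0, "az": 0, "dx": 0, "dy": 0, "dz": 1, "claw": 0.34}
    - {"ax": 0, "ay": 0, "az": 0, "dx": 0, "dy": 0, "dz": 1, "claw": 0.34}
    - {"ax": 0, "ay": 0, "az": 0, "dx": 0, "dy": 0, "dz": 1, "claw": 0.34}
    - {"ax": 0, "ay": 0, "az": 0, "dx": 0, "dy": 0, "dz": 1, "claw": 0.34}
    - {"ax": 0, "ay": 0, "az": 0, "dx": 0, "dy": 0, "dz": 0, "claw": 0.34}

```text
clock: 3.88
ee_pos: [0.5453, 0.1637, 0.0257]
tcp_rot: [0.798, 0.603, -0.001, -0.0]
force: [-0.9, -0.5, 0.2]
grip_width: 0.343
finger_force: 0.0
```

Call:
move_arm:
  moves:
    - {"ax": 0, "ay": 0, "az": 0, "dx": 0, "dy": 0, "dz": 0, "claw": 0.05}
    - {"ax": 0, "ay": 0, "az": 0, "dx": 0, "dy": 0, "dz": 0, "claw": 0.05}
    - {"ax": 0, "ay": 0, "az": 0, "dx": 0, "dy": 0, "dz": 0, "claw": 0.05}
    - {"ax": 0, "ay": 0, "az": 0, "dx": 0, "dy": 0, "dz": 0, "claw": 0.05}
    - {"ax": 0, "ay": 0, "az": 0, "dx": 0, "dy": 0, "dz": 0, "claw": 0.05}
    - {"ax": 0, "ay": 0, "az": 0, "dx": 0, "dy": 0, "dz": 0, "claw": 0.05}

```text
clock: 4.38
ee_pos: [0.5462, 0.1643, 0.028]
tcp_rot: [0.798, 0.602, 0.0, -0.0]
force: [-2.8, 0.3, 2.2]
grip_width: 0.088
finger_force: 30.0
```

Call:
move_arm:
  moves:
    - {"ax": 0, "ay": 0, "az": 0, "dx": 0, "dy": -0.5, "dz": 0, "claw": 0.05}
    - {"ax": 0, "ay": 0, "az": 0, "dx": 0, "dy": -0.9, "dz": 0, "claw": 0.05}
    - {"ax": 0, "ay": 0, "az": 0, "dx": 0, "dy": -0.9, "dz": 0, "claw": 0.05}
    - {"ax": 0, "ay": 0, "az": 0, "dx": 0, "dy": -0.9, "dz": 0, "claw": 0.05}
    - {"ax": 0, "ay": 0, "az": 0, "dx": 0, "dy": -0.9, "dz": 0, "claw": 0.05}
    - {"ax": 0, "ay": 0, "az": 0, "dx": 0, "dy": -0.9, "dz": 0, "claw": 0.05}
    - {"ax": 0, "ay": 0, "az": 0, "dx": 0, "dy": -0.9, "dz": 0, "claw": 0.05}
    - {"ax": 0, "ay": 0, "az": 0, "dx": 0, "dy": -0.9, "dz": 0, "claw": 0.05}
    - {"ax": 0, "ay": 0, "az": 0, "dx": 0, "dy": -0.9, "dz": 0, "claw": 0.05}
    - {"ax": 0, "ay": 0, "az": 0, "dx": 0, "dy": -0.5, "dz": 0, "claw": 0.05}

```text
clock: 5.22
ee_pos: [0.4663, 0.1873, 0.0279]
tcp_rot: [0.798, 0.603, 0.0, -0.0]
force: [2.3, 0.7, 5.3]
grip_width: 0.096
finger_force: 30.0
```

Call:
move_arm:
  moves:
    - {"ax": 0, "ay": 0, "az": 0, "dx": 0, "dy": -0.3, "dz": 0, "claw": 0.05}
    - {"ax": 0, "ay": 0, "az": 0, "dx": 0, "dy": -0.3, "dz": 0, "claw": 0.05}
    - {"ax": 0, "ay": 0, "az": 0, "dx": 0, "dy": -0.3, "dz": 0, "claw": 0.05}

```text
clock: 5.47
ee_pos: [0.4586, 0.1895, 0.0279]
tcp_rot: [0.798, 0.603, 0.0, -0.0]
force: [2.1, 1.3, 6.7]
grip_width: 0.091
finger_force: 30.0
```

Call:
move_arm:
  moves:
    - {"ax": 0, "ay": 0, "az": 0, "dx": 0, "dy": -0.25, "dz": 0, "claw": 0.05}
    - {"ax": 0, "ay": 0, "az": 0, "dx": 0, "dy": -0.25, "dz": 0, "claw": 0.05}

```text
clock: 5.63
ee_pos: [0.454, 0.1908, 0.0279]
tcp_rot: [0.798, 0.603, 0.001, 0.0]
force: [8.4, -2.7, 3.9]
grip_width: 0.094
finger_force: 30.0
```

Call:
move_arm:
  moves:
    - {"ax": 0, "ay": 0, "az": 0, "dx": 0, "dy": -0.2, "dz": 0, "claw": 0.05}
    - {"ax": 0, "ay": 0, "az": 0, "dx": 0, "dy": -0.2, "dz": 0, "claw": 0.05}

```text
clock: 5.8
ee_pos: [0.4541, 0.1908, 0.028]
tcp_rot: [0.798, 0.602, 0.004, 0.003]
force: [15.3, -3.5, -7.7]
grip_width: 0.09
finger_force: 30.0
```

Call:
move_arm:
  moves:
    - {"ax": 0, "ay": 0, "az": 0, "dx": 0, "dy": -0.2, "dz": 0, "claw": 0.05}
    - {"ax": 0, "ay": 0, "az": 0, "dx": 0, "dy": 0, "dz": 0, "claw": 0.05}

```text
clock: 5.97
ee_pos: [0.4541, 0.1908, 0.0281]
tcp_rot: [0.799, 0.602, 0.005, 0.004]
force: [15.9, -2.7, -8.6]
grip_width: 0.09
finger_force: 30.0
```

The tray stopped after 96 mm of travel, with force rising to 16 N at the stop. Next I ease the pull, release and lift.

Call:
move_arm:
  moves:
    - {"ax": 0, "ay": 0, "az": 0, "dx": 0, "dy": 0.2, "dz": 0, "claw": 0.05}
    - {"ax": 0, "ay": 0, "az": 0, "dx": 0, "dy": 0.2, "dz": 0, "claw": 0.05}
    - {"ax": 0, "ay": 0, "az": 0, "dx": 0, "dy": 0, "dz": 0, "claw": 0.34}
    - {"ax": 0, "ay": 0, "az": 0, "dx": 0, "dy": 0, "dz": 0, "claw": 0.34}
    - {"ax": 0, "ay": 0, "az": 0, "dx": 0, "dy": 0, "dz": 0, "claw": 0.34}
    - {"ax": 0, "ay": 0, "az": 0, "dx": 0, "dy": 0, "dz": 0, "claw": 0.34}
    - {"ax": 0, "ay": 0, "az": 0, "dx": 0, "dy": 0, "dz": 0, "claw": 0.34}

```text
clock: 6.55
ee_pos: [0.4504, 0.1906, 0.0269]
tcp_rot: [0.798, 0.603, -0.001, -0.001]
force: [0.0, 0.1, 0.5]
grip_width: 0.319
finger_force: 0.0
```

Call:
move_arm:
  moves:
    - {"ax": 0, "ay": 0, "az": 0, "dx": 0, "dy": 0, "dz": -0.8, "claw": 0.34}
    - {"ax": 0, "ay": 0, "az": 0, "dx": 0, "dy": 0, "dz": -1.5, "claw": 0.34}
    - {"ax": 0, "ay": 0, "az": 0, "dx": 0, "dy": 0, "dz": -3, "claw": 0.34}
    - {"ax": 0, "ay": 0, "az": 0, "dx": 0, "dy": 0, "dz": -3, "claw": 0.34}
    - {"ax": 0, "ay": 0, "az": 0, "dx": 0, "dy": 0, "dz": -3, "claw": 0.34}
    - {"ax": 0, "ay": 0, "az": 0, "dx": 0, "dy": 0, "dz": -3, "claw": 0.34}
    - {"ax": 0, "ay": 0, "az": 0, "dx": 0, "dy": 0, "dz": -3, "claw": 0.2}
    - {"ax": 0, "ay": 0, "az": 0, "dx": 0, "dy": 0, "dz": -3, "claw": 0}
    - {"ax": 0, "ay": 0, "az": 0, "dx": 0, "dy": 0, "dz": -3, "claw": 0}
    - {"ax": 0, "ay": 0, "az": 0, "dx": 0, "dy": 0, "dz": -3, "claw": 0}

```text
clock: 7.38
ee_pos: [0.4514, 0.1902, 0.2924]
tcp_rot: [0.798, 0.602, -0.0, -0.0]
force: [0.7, 0.4, -0.2]
grip_width: 0.122
finger_force: 0.0
```

```bash
cat >> h.py <<'E'
M=[.7078,.1179,-.2745]
def tilt(a): return max(min(0,a-.15),-.5)
def tcp(a,d=.115,h=.015):   # machine X,Z of TCP with front tip edge on upper face (2 mm proud of mid plane)
    e=np.array(sh(a,d,.05,.002)); t=tilt(a)
    return e[[0,2]]+h*np.array([np.cos(t),-np.sin(t)]), t
E
python3 - <<'E'
from h import *
from bench import status
s=status.sense();p=s["ee_pos"];T=R.from_quat(s["tcp_rot"])
for a in(1.35,1.2):
    (X,Z),t=tcp(a); w=world(M,np.array([[X,.05,Z]]))[0]; print(a,w.round(4),(T.inv().apply(w-p)*100).round(2))
prev=None
for a in np.r_[np.arange(1.3,-.61,-.1)]:
    (X,Z),t=tcp(a)
    if prev is not None:
        g=np.array([X-prev[0],Z-prev[1]]); t0=prev[2]
        print(f"{a:.1f} t={t:.2f} dy={100*(g@[np.cos(t0),-np.sin(t0)]):.2f} dz={100*(g@[-np.sin(t0),-np.cos(t0)]):.2f} Z={Z:.3f} X={X:.3f}")
    prev=(X,Z,t)
E
```

```text
1.35 [0.7231 0.1655 0.3126] [ 5.08 26.8  -2.03]
1.2 [0.7071 0.17   0.3079] [ 5.08 25.14 -1.56]
1.2 t=0.00 dy=-1.10 dz=0.34 Z=0.308 X=-0.015
1.1 t=0.00 dy=-1.06 dz=0.45 Z=0.303 X=-0.025
1.0 t=0.00 dy=-1.01 dz=0.55 Z=0.298 X=-0.035
0.9 t=0.00 dy=-0.95 dz=0.65 Z=0.291 X=-0.045
0.8 t=0.00 dy=-0.88 dz=0.74 Z=0.284 X=-0.054
0.7 t=0.00 dy=-0.80 dz=0.83 Z=0.276 X=-0.062
0.6 t=0.00 dy=-0.71 dz=0.90 Z=0.267 X=-0.069
0.5 t=0.00 dy=-0.62 dz=0.97 Z=0.257 X=-0.075
0.4 t=0.00 dy=-0.52 dz=1.03 Z=0.247 X=-0.080
0.3 t=0.00 dy=-0.41 dz=1.07 Z=0.236 X=-0.084
0.2 t=0.00 dy=-0.30 dz=1.11 Z=0.225 X=-0.087
0.1 t=-0.05 dy=-0.19 dz=1.06 Z=0.214 X=-0.089
-0.0 t=-0.15 dy=-0.14 dz=0.99 Z=0.204 X=-0.090
-0.1 t=-0.25 dy=-0.14 dz=0.99 Z=0.194 X=-0.090
-0.2 t=-0.35 dy=-0.14 dz=0.99 Z=0.184 X=-0.089
-0.3 t=-0.45 dy=-0.14 dz=0.99 Z=0.174 X=-0.087
-0.4 t=-0.50 dy=-0.14 dz=1.07 Z=0.164 X=-0.084
-0.5 t=-0.50 dy=-0.08 dz=1.15 Z=0.154 X=-0.079
-0.6 t=-0.50 dy=0.04 dz=1.15 Z=0.144 X=-0.073
```

Call:
move_arm:
  moves:
    - {"ax": 0, "ay": 0, "az": 0, "dx": 0, "dy": 0, "dz": -3, "claw": 0}
    - {"ax": 0, "ay": 0, "az": 0, "dx": 0, "dy": 0, "dz": -3, "claw": 0}
    - {"ax": 0, "ay": 0, "az": 0, "dx": 0, "dy": 0, "dz": -3, "claw": 0}
    - {"ax": 0, "ay": 0, "az": 0, "dx": 0, "dy": 0, "dz": -3, "claw": 0}
    - {"ax": 0, "ay": 0, "az": 0, "dx": 0.5, "dy": 2.75, "dz": 0, "claw": 0}
    - {"ax": 0, "ay": 0, "az": 0, "dx": 0.5, "dy": 2.75, "dz": 0, "claw": 0}
    - {"ax": 0, "ay": 0, "az": 0, "dx": 0.5, "dy": 2.75, "dz": 0, "claw": 0}
    - {"ax": 0, "ay": 0, "az": 0, "dx": 0.5, "dy": 2.75, "dz": 0, "claw": 0}
    - {"ax": 0, "ay": 0, "az": 0, "dx": 0.5, "dy": 2.75, "dz": 0, "claw": 0}
    - {"ax": 0, "ay": 0, "az": 0, "dx": 0.5, "dy": 2.75, "dz": 0, "claw": 0}
    - {"ax": 0, "ay": 0, "az": 0, "dx": 0.5, "dy": 2.75, "dz": 0, "claw": 0}
    - {"ax": 0, "ay": 0, "az": 0, "dx": 0.5, "dy": 2.75, "dz": 0, "claw": 0}
    - {"ax": 0, "ay": 0, "az": 0, "dx": 0.5, "dy": 2.75, "dz": 0, "claw": 0}
    - {"ax": 0, "ay": 0, "az": 0, "dx": 0.5, "dy": 2.75, "dz": 0, "claw": 0}
    - {"ax": 0, "ay": 0, "az": 0, "dx": 0, "dy": 0, "dz": 0, "claw": 0}

```text
clock: 8.63
ee_pos: [0.7332, 0.1618, 0.4069]
tcp_rot: [0.799, 0.601, -0.002, 0.001]
force: [-1.0, 0.4, -2.1]
grip_width: 0.003
finger_force: 0.0
```

Run:
```python
from h import *
from bench import status,camera
import cv2
s=status.sense();p=s["ee_pos"];T=R.from_quat(s["tcp_rot"])
(X,Z),t=tcp(1.38); w=world(M,np.array([[X,.05,Z]]))[0]; print(p,s["force"],(T.inv().apply(w-p)*100).round(2),s["joint_pos"].round(2))
f=camera("side")["frame"][100:310,180:460,::-1]
cv2.imwrite("pics/s2.png",cv2.resize(f,(800,600),interpolation=cv2.INTER_CUBIC))
```

```text
[0.73320358 0.1618204  0.40694126] [-0.96299301  0.38456625 -2.09843363] [ 0.12 -0.73  9.37] [-0.55  0.57  0.54  1.04 -0.28  1.6  -0.37]
```

View pics/s2.png

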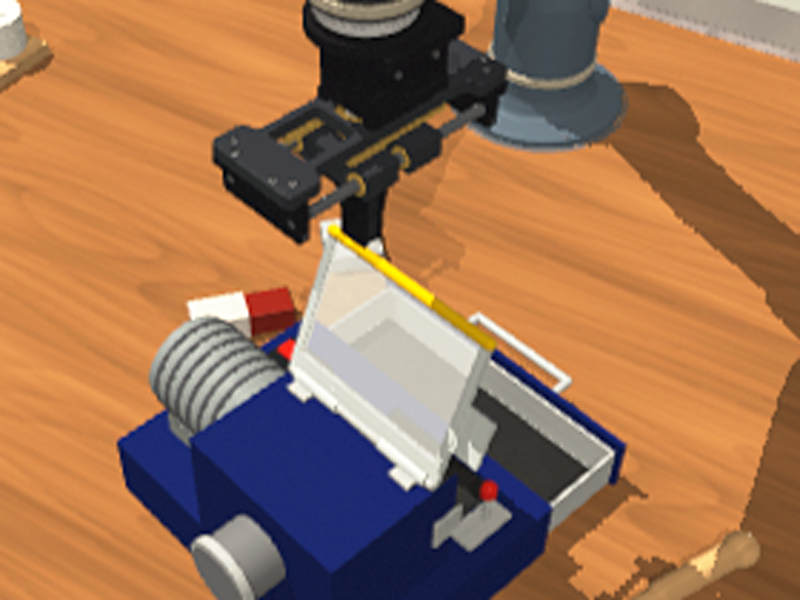

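Run:
```python
from h import *
P=[[.7332,.1618,.4069],*world(M,np.array([sh(1.2,.135,y,.004) for y in(-.033,.05,.133)]))]
print((proj("side",P)-[180,100])*800/280)
```

```text
[[358.74941894 232.16809315]
 [329.28689622 227.28254551]
 [404.40834289 281.60166129]
 [486.80216153 341.17931284]]
```

The tray is visibly out and the fingertip is behind and above the lip. I'll go down behind the plate.

Call:
move_arm:
  moves:
    - {"ax": 0, "ay": 0, "az": 0, "dx": 0, "dy": -0.1, "dz": 1.5, "claw": 0}
    - {"ax": 0, "ay": 0, "az": 0, "dx": 0, "dy": -0.1, "dz": 1.5, "claw": 0}
    - {"ax": 0, "ay": 0, "az": 0, "dx": 0.1, "dy": -0.1, "dz": 1.5, "claw": 0}
    - {"ax": 0, "ay": 0, "az": 0, "dx": 0, "dy": -0.1, "dz": 1.5, "claw": 0}
    - {"ax": 0, "ay": 0, "az": 0, "dx": 0, "dy": -0.1, "dz": 1.3, "claw": 0}
    - {"ax": 0, "ay": 0, "az": 0, "dx": 0, "dy": -0.1, "dz": 1.1, "claw": 0}
    - {"ax": 0, "ay": 0, "az": 0, "dx": 0, "dy": -0.1, "dz": 1, "claw": 0}
    - {"ax": 0, "ay": 0, "az": 0, "dx": 0, "dy": 0, "dz": 0, "claw": 0}

```text
clock: 9.35
ee_pos: [0.7221, 0.1669, 0.3147]
tcp_rot: [0.798, 0.603, -0.002, -0.001]
force: [-0.3, 0.4, -0.2]
grip_width: 0.007
finger_force: 0.0
```

Call:
move_arm:
  moves:
    - {"ax": 0, "ay": 0, "az": 0, "dx": 0, "dy": -0.4, "dz": 0.07, "claw": 0}
    - {"ax": 0, "ay": 0, "az": 0, "dx": 0, "dy": -0.4, "dz": 0.08, "claw": 0}
    - {"ax": 0, "ay": 0, "az": 0, "dx": 0, "dy": -0.4, "dz": 0.1, "claw": 0}
    - {"ax": 0, "ay": 0, "az": 0, "dx": 0, "dy": -0.4, "dz": 0.11, "claw": 0}
    - {"ax": 0, "ay": 0, "az": 0, "dx": 0, "dy": -0.4, "dz": 0.14, "claw": 0}

```text
clock: 9.77
ee_pos: [0.7044, 0.172, 0.3121]
tcp_rot: [0.798, 0.602, 0.001, 0.0]
force: [0.3, 0.4, -0.3]
grip_width: 0.008
finger_force: 0.0
```

Call:
move_arm:
  moves:
    - {"ax": 0, "ay": 0, "az": 0, "dx": 0, "dy": -0.35, "dz": 0.14, "claw": 0}
    - {"ax": 0, "ay": 0, "az": 0, "dx": 0, "dy": -0.35, "dz": 0.14, "claw": 0}
    - {"ax": 0, "ay": 0, "az": 0, "dx": 0, "dy": -0.35, "dz": 0.15, "claw": 0}

```text
clock: 10.02
ee_pos: [0.6951, 0.1747, 0.308]
tcp_rot: [0.798, 0.602, 0.001, 0.001]
force: [2.6, -0.5, 1.2]
grip_width: 0.005
finger_force: 1.2
```

Contact is felt at about 1.1 rad. I'll follow the arc gently.

Call:
move_arm:
  moves:
    - {"ax": 0, "ay": 0, "az": 0, "dx": 0, "dy": -0.34, "dz": 0.23, "claw": 0}
    - {"ax": 0, "ay": 0, "az": 0, "dx": 0, "dy": -0.34, "dz": 0.23, "claw": 0}
    - {"ax": 0, "ay": 0, "az": 0, "dx": 0, "dy": -0.34, "dz": 0.23, "claw": 0}
    - {"ax": 0, "ay": 0, "az": 0, "dx": 0, "dy": -0.32, "dz": 0.27, "claw": 0}
    - {"ax": 0, "ay": 0, "az": 0, "dx": 0, "dy": -0.32, "dz": 0.27, "claw": 0}
    - {"ax": 0, "ay": 0, "az": 0, "dx": 0, "dy": -0.32, "dz": 0.27, "claw": 0}
    - {"ax": 0, "ay": 0, "az": 0, "dx": 0, "dy": -0.29, "dz": 0.28, "claw": 0}
    - {"ax": 0, "ay": 0, "az": 0, "dx": 0, "dy": -0.29, "dz": 0.28, "claw": 0}
    - {"ax": 0, "ay": 0, "az": 0, "dx": 0, "dy": -0.29, "dz": 0.28, "claw": 0}
    - {"ax": 0, "ay": 0, "az": 0, "dx": 0, "dy": -0.27, "dz": 0.3, "claw": 0}
    - {"ax": 0, "ay": 0, "az": 0, "dx": 0, "dy": -0.27, "dz": 0.28, "claw": 0}
    - {"ax": 0, "ay": 0, "az": 0, "dx": 0, "dy": -0.27, "dz": 0.28, "claw": 0}

```text
clock: 11.02
ee_pos: [0.659, 0.1849, 0.2748]
tcp_rot: [0.798, 0.602, -0.0, -0.0]
force: [-0.2, 0.7, 2.3]
grip_width: 0.005
finger_force: 1.0
```

```bash
cat > q.py <<'E'
from h import *
from bench import status
def st(h=.015):
    s=status.sense();T=R.from_quat(s["tcp_rot"]).as_matrix()
    w=s["ee_pos"]-np.array([M[0],M[1],0]);Y=R.from_euler("z",-M[2])
    p=Y.apply(w);ty=Y.apply(T[:,1]);e=p-h*ty;f=Y.apply(s["force"])
    r=np.array([.010-e[0],e[2]-.2]);d=np.hypot(*r);a=np.arctan2(r[1],r[0])-.002/d
    fn=f@[np.sin(a),0,np.cos(a)]
    print(f"t={s['clock']:.2f} XYZ={p.round(4)} d={d:.3f} a={a:.3f} tilt={np.arctan2(T[2,1],-T[2,2]):.3f} F={f.round(1)} Fn={fn:.1f} Ft={f@[-np.cos(a),0,np.sin(a)]:.1f}")
st()
E
python3 q.py
```

```text
t=11.02 XYZ=[-0.0651  0.0513  0.2748] d=0.117 a=0.676 tilt=-0.000 F=[-0.3  0.6  2.3] Fn=1.6 Ft=1.7
```

Call:
move_arm:
  moves:
    - {"ax": 0, "ay": 0, "az": 0, "dx": 0, "dy": -0.24, "dz": 0.3, "claw": 0}
    - {"ax": 0, "ay": 0, "az": 0, "dx": 0, "dy": -0.24, "dz": 0.3, "claw": 0}
    - {"ax": 0, "ay": 0, "az": 0, "dx": 0, "dy": -0.23, "dz": 0.31, "claw": 0}
    - {"ax": 0, "ay": 0, "az": 0, "dx": 0, "dy": -0.21, "dz": 0.32, "claw": 0}
    - {"ax": 0, "ay": 0, "az": 0, "dx": 0, "dy": -0.2, "dz": 0.32, "claw": 0}
    - {"ax": 0, "ay": 0, "az": 0, "dx": 0, "dy": -0.19, "dz": 0.33, "claw": 0}
    - {"ax": 0, "ay": 0, "az": 0, "dx": 0, "dy": -0.18, "dz": 0.34, "claw": 0}
    - {"ax": 0, "ay": 0, "az": 0, "dx": 0, "dy": -0.17, "dz": 0.34, "claw": 0}
    - {"ax": 0, "ay": 0, "az": 0, "dx": 0, "dy": -0.16, "dz": 0.35, "claw": 0}
    - {"ax": 0, "ay": 0, "az": 0, "dx": 0, "dy": -0.14, "dz": 0.36, "claw": 0}
    - {"ax": 0, "ay": 0, "az": 0, "dx": 0, "dy": -0.13, "dz": 0.36, "claw": 0}
    - {"ax": 0, "ay": 0, "az": 0, "dx": 0, "dy": -0.12, "dz": 0.36, "claw": 0}
    - {"ax": 0, "ay": 0, "az": 0, "dx": 0, "dy": -0.1, "dz": 0.37, "claw": 0}
    - {"ax": 0, "ay": 0, "az": 0, "dx": 0, "dy": -0.1, "dz": 0.37, "claw": 0}

```text
clock: 12.18
ee_pos: [0.636, 0.1915, 0.2275]
tcp_rot: [0.798, 0.602, -0.0, -0.0]
force: [-0.7, 0.4, 1.1]
grip_width: 0.009
finger_force: 0.9
```

```bash
python3 q.py
```

```text
t=12.18 XYZ=[-0.089   0.0514  0.2275] d=0.117 a=0.220 tilt=-0.000 F=[-0.8  0.2  1.1] Fn=0.9 Ft=1.0
```

Call:
move_arm:
  moves:
    - {"ax": 0, "ay": 0, "az": 0, "dx": 0, "dy": -0.08, "dz": 0.36, "claw": 0}
    - {"ax": -0.035, "ay": 0, "az": 0, "dx": 0, "dy": -0.07, "dz": 0.34, "claw": 0}
    - {"ax": -0.035, "ay": 0, "az": 0, "dx": 0, "dy": -0.05, "dz": 0.33, "claw": 0}
    - {"ax": -0.035, "ay": 0, "az": 0, "dx": 0, "dy": -0.05, "dz": 0.33, "claw": 0}
    - {"ax": -0.035, "ay": 0, "az": 0, "dx": 0, "dy": -0.05, "dz": 0.33, "claw": 0}
    - {"ax": -0.035, "ay": 0, "az": 0, "dx": 0, "dy": -0.05, "dz": 0.33, "claw": 0}
    - {"ax": -0.035, "ay": 0, "az": 0, "dx": 0, "dy": -0.05, "dz": 0.33, "claw": 0}

```text
clock: 12.77
ee_pos: [0.6339, 0.1916, 0.2039]
tcp_rot: [0.794, 0.599, 0.063, 0.084]
force: [-0.4, 0.1, 1.9]
grip_width: 0.002
finger_force: 0.8
```

```bash
python3 q.py
```

```text
t=12.77 XYZ=[-0.0911  0.0509  0.2039] d=0.116 a=-0.010 tilt=0.212 F=[-0.5  0.   1.9] Fn=2.0 Ft=0.4
```

Call:
move_arm:
  moves:
    - {"ax": -0.015, "ay": 0, "az": 0, "dx": 0, "dy": -0.02, "dz": 0.16, "claw": 0}
    - {"ax": -0.015, "ay": 0, "az": 0, "dx": 0, "dy": -0.02, "dz": 0.16, "claw": 0}
    - {"ax": -0.015, "ay": 0, "az": 0, "dx": 0, "dy": -0.02, "dz": 0.16, "claw": 0}
    - {"ax": -0.015, "ay": 0, "az": 0, "dx": 0, "dy": -0.02, "dz": 0.16, "claw": 0}
    - {"ax": -0.015, "ay": 0, "az": 0, "dx": 0, "dy": -0.02, "dz": 0.16, "claw": 0}

```text
clock: 13.18
ee_pos: [0.6351, 0.1917, 0.1961]
tcp_rot: [0.79, 0.596, 0.086, 0.114]
force: [-1.5, -0.3, 1.9]
grip_width: 0.006
finger_force: 0.8
```

Call:
move_arm:
  moves:
    - {"ax": -0.015, "ay": 0, "az": 0, "dx": 0, "dy": -0.02, "dz": 0.15, "claw": 0}
    - {"ax": -0.015, "ay": 0, "az": 0, "dx": 0, "dy": -0.02, "dz": 0.15, "claw": 0}
    - {"ax": -0.015, "ay": 0, "az": 0, "dx": 0, "dy": -0.02, "dz": 0.15, "claw": 0}

```text
clock: 13.43
ee_pos: [0.6357, 0.1916, 0.1916]
tcp_rot: [0.787, 0.594, 0.099, 0.132]
force: [-2.0, -0.3, 0.9]
grip_width: 0.002
finger_force: 0.8
```

```bash
python3 q.py
```

```text
t=13.43 XYZ=[-0.0894  0.0514  0.1916] d=0.114 a=-0.134 tilt=0.331 F=[-1.9 -0.8  0.9] Fn=1.2 Ft=1.7
```

Call:
move_arm:
  moves:
    - {"ax": -0.015, "ay": 0, "az": 0, "dx": 0, "dy": -0.02, "dz": 0.15, "claw": 0}
    - {"ax": -0.015, "ay": 0, "az": 0, "dx": 0, "dy": -0.02, "dz": 0.15, "claw": 0}
    - {"ax": -0.015, "ay": 0, "az": 0, "dx": 0, "dy": -0.02, "dz": 0.15, "claw": 0}

```text
clock: 13.68
ee_pos: [0.6366, 0.1913, 0.1872]
tcp_rot: [0.784, 0.592, 0.113, 0.149]
force: [-1.7, 0.6, 1.3]
grip_width: 0.005
finger_force: 0.9
```

Call:
move_arm:
  moves:
    - {"ax": -0.015, "ay": 0, "az": 0, "dx": 0, "dy": -0.02, "dz": 0.15, "claw": 0}
    - {"ax": -0.015, "ay": 0, "az": 0, "dx": 0, "dy": -0.02, "dz": 0.15, "claw": 0}
    - {"ax": -0.015, "ay": 0, "az": 0, "dx": 0, "dy": -0.02, "dz": 0.15, "claw": 0}

```text
clock: 13.93
ee_pos: [0.6377, 0.191, 0.1828]
tcp_rot: [0.781, 0.589, 0.126, 0.167]
force: [-1.8, -0.3, 0.7]
grip_width: 0.0
finger_force: 0.9
```

Call:
move_arm:
  moves:
    - {"ax": -0.01, "ay": 0, "az": 0, "dx": 0, "dy": -0.04, "dz": 0.15, "claw": 0}
    - {"ax": -0.01, "ay": 0, "az": 0, "dx": 0, "dy": -0.04, "dz": 0.15, "claw": 0}
    - {"ax": -0.01, "ay": 0, "az": 0, "dx": 0, "dy": -0.04, "dz": 0.15, "claw": 0}

```text
clock: 14.18
ee_pos: [0.6386, 0.1908, 0.1783]
tcp_rot: [0.778, 0.587, 0.135, 0.178]
force: [-1.8, 0.4, 0.8]
grip_width: 0.007
finger_force: 0.9
```

```bash
python3 q.py
```

```text
t=14.18 XYZ=[-0.0864  0.0514  0.1783] d=0.113 a=-0.269 tilt=0.451 F=[-1.8 -0.1  0.8] Fn=1.2 Ft=1.5
```

Call:
move_arm:
  moves:
    - {"ax": -0.01, "ay": 0, "az": 0, "dx": 0, "dy": -0.03, "dz": 0.15, "claw": 0}
    - {"ax": -0.01, "ay": 0, "az": 0, "dx": 0, "dy": -0.03, "dz": 0.15, "claw": 0}
    - {"ax": -0.01, "ay": 0, "az": 0, "dx": 0, "dy": -0.03, "dz": 0.15, "claw": 0}

```text
clock: 14.43
ee_pos: [0.6397, 0.1905, 0.1738]
tcp_rot: [0.775, 0.585, 0.144, 0.19]
force: [-2.3, 1.3, 0.8]
grip_width: 0.007
finger_force: 0.9
```

Call:
move_arm:
  moves:
    - {"ax": -0.01, "ay": 0, "az": 0, "dx": 0, "dy": -0.03, "dz": 0.15, "claw": 0}
    - {"ax": -0.01, "ay": 0, "az": 0, "dx": 0, "dy": -0.03, "dz": 0.15, "claw": 0}
    - {"ax": -0.01, "ay": 0, "az": 0, "dx": 0, "dy": -0.03, "dz": 0.15, "claw": 0}

```text
clock: 14.68
ee_pos: [0.641, 0.1901, 0.1694]
tcp_rot: [0.772, 0.583, 0.152, 0.202]
force: [-1.8, 0.8, 0.8]
grip_width: 0.006
finger_force: 0.9
```

Call:
move_arm:
  moves:
    - {"ax": -0.01, "ay": 0, "az": 0, "dx": 0, "dy": -0.02, "dz": 0.15, "claw": 0}
    - {"ax": -0.01, "ay": 0, "az": 0, "dx": 0, "dy": -0.02, "dz": 0.15, "claw": 0}
    - {"ax": -0.01, "ay": 0, "az": 0, "dx": 0, "dy": -0.02, "dz": 0.15, "claw": 0}

```text
clock: 14.93
ee_pos: [0.6423, 0.1897, 0.1657]
tcp_rot: [0.769, 0.58, 0.161, 0.213]
force: [-14.0, 2.0, 17.8]
grip_width: 0.006
finger_force: 10.8
```

```bash
python3 q.py
```

```text
t=14.93 XYZ=[-0.0826  0.0514  0.1657] d=0.113 a=-0.397 tilt=0.540 F=[-14.   -1.8  17.8] Fn=21.8 Ft=6.1
```

The stop is met and the force rose to 22 N, so I'll ease off at once.

Call:
move_arm:
  moves:
    - {"ax": 0, "ay": 0, "az": 0, "dx": 0, "dy": 0, "dz": -0.25, "claw": 0}

```text
clock: 15.02
ee_pos: [0.6414, 0.1899, 0.1675]
tcp_rot: [0.769, 0.581, 0.161, 0.213]
force: [-0.0, -0.2, -0.7]
grip_width: 0.004
finger_force: 0.0
```

```bash
python3 q.py
```

```text
t=15.02 XYZ=[-0.0834  0.0513  0.1675] d=0.114 a=-0.379 tilt=0.541 F=[ 0.  -0.2 -0.7] Fn=-0.7 Ft=0.3
```

Call:
move_arm:
  moves:
    - {"ax": 0, "ay": 0, "az": 0, "dx": 0, "dy": 0, "dz": 0.06, "claw": 0}
    - {"ax": 0, "ay": 0, "az": 0, "dx": 0, "dy": 0, "dz": 0, "claw": 0}

```text
clock: 15.18
ee_pos: [0.6419, 0.1899, 0.1671]
tcp_rot: [0.769, 0.581, 0.161, 0.213]
force: [-1.2, 0.7, 1.5]
grip_width: 0.008
finger_force: 0.7
```

Call:
move_arm:
  moves:
    - {"ax": 0, "ay": 0, "az": 0, "dx": 0, "dy": 0, "dz": 0.04, "claw": 0}
    - {"ax": 0, "ay": 0, "az": 0, "dx": 0, "dy": 0, "dz": 0, "claw": 0}

```text
clock: 15.35
ee_pos: [0.642, 0.1899, 0.1669]
tcp_rot: [0.769, 0.58, 0.161, 0.213]
force: [-2.1, 1.1, 5.1]
grip_width: 0.01
finger_force: 2.6
```

It holds at 5.5 N against the stop. Now I let go and retreat along the normal, then take a look.

Call:
move_arm:
  moves:
    - {"ax": 0, "ay": 0, "az": 0, "dx": 0, "dy": 0, "dz": -0.1, "claw": 0}
    - {"ax": 0, "ay": 0, "az": 0, "dx": 0, "dy": 0, "dz": -0.2, "claw": 0}
    - {"ax": 0, "ay": 0, "az": 0, "dx": 0, "dy": 0, "dz": -0.5, "claw": 0}
    - {"ax": 0, "ay": 0, "az": 0, "dx": 0, "dy": 0, "dz": -1.5, "claw": 0}
    - {"ax": 0, "ay": 0, "az": 0, "dx": 0, "dy": 0, "dz": -3, "claw": 0}
    - {"ax": 0, "ay": 0, "az": 0, "dx": 0, "dy": 0, "dz": -3, "claw": 0}
    - {"ax": 0, "ay": 0, "az": 0, "dx": 0, "dy": 0, "dz": -3, "claw": 0}
    - {"ax": 0, "ay": 0, "az": 0, "dx": 0, "dy": 1, "dz": -3, "claw": 0}
    - {"ax": 0, "ay": 0, "az": 0, "dx": 0, "dy": 1, "dz": -3, "claw": 0}
    - {"ax": 0, "ay": 0, "az": 0, "dx": 0, "dy": 0, "dz": 0, "claw": 0}

```text
clock: 16.18
ee_pos: [0.5749, 0.2114, 0.3312]
tcp_rot: [0.769, 0.58, 0.166, 0.211]
force: [1.0, 0.2, 0.6]
grip_width: 0.003
finger_force: 0.0
```

Run:
```python
from bench import status,camera
import cv2
s=status.sense();print(s["clock"],s["ee_pos"],s["force"])
a=camera("side")["frame"][180:320,200:400,::-1];b=camera("scene")["frame"][150:320,240:460,::-1]
cv2.imwrite("pics/f1.png",cv2.resize(a,(800,560),interpolation=cv2.INTER_CUBIC))
cv2.imwrite("pics/f2.png",cv2.resize(b,(776,600),interpolation=cv2.INTER_CUBIC))
```

```text
16.1833 [0.57487167 0.2113701  0.33116628] [1.00723826 0.16022256 0.64318676]
```

View pics/f1.png

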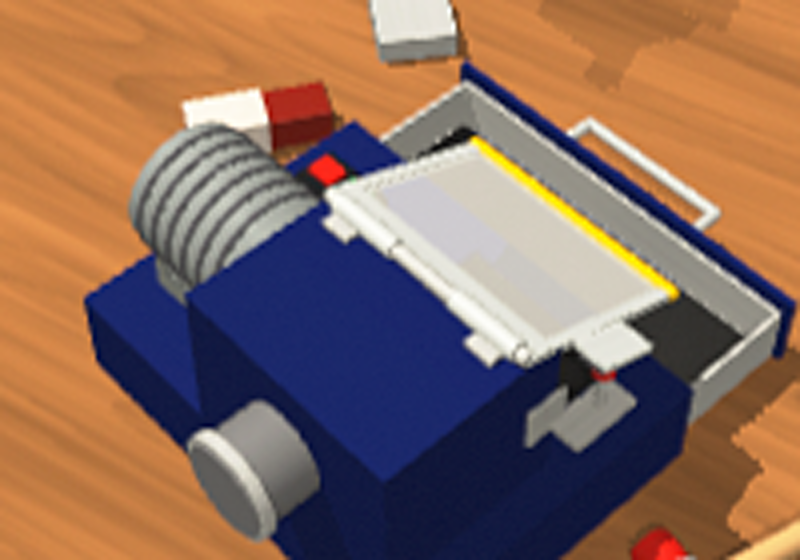

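View pics/f2.png

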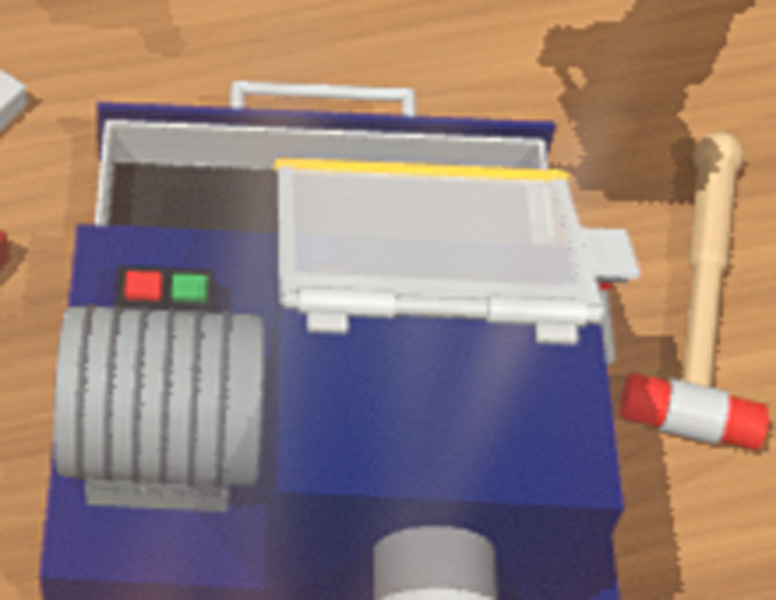

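The pad at (610,350) sits on the red ball at (603,375) in the side crop. The tray is fully out and the loose items are where they were. Handing in.

```bash
python3 -c "
from bench import order
print(order.job_done())"
```

```text
the job is handed in; nothing more can be done
None
```

The job is handed in: the tray was drawn out to its stop first, then the shield was lowered onto its rubber stop and left clear of the robot, though on first meeting the stop the push briefly reached about 22 N before I eased off and re-seated it at about 5 N; the mallet, polishing bar and block were not touched.

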